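# Tap a stuck core out of its mould

## Robot

A 7-joint arm with a two-finger parallel gripper is mounted at the origin on a cart in front of the work surface, level with it; the furniture and walls round the work are solid. World frame = base frame: x ahead of the robot, y to its left, z up, the work surface at z = 0. Lengths are in m, angles in rad, forces in N, time in s.
With the tool pointing down it reaches from about 0.425 to 0.875 m from the base axis. Payload 4.7 kg.
Tool frame: the origin (TCP) lies on the centre line of the jaws, within the pads' length; the fingertips stand 25 mm ahead of it and the grasp point (between the pads) lies 6 mm ahead of it; z points along the fingers, y is the direction in which the jaws open and shut (so a half turn about z gives the same grasp; the last joint's range is limited). The gripper opens to 85 mm and grips with 20 to 120 N. Pads are 22 mm wide; open, the fingers measure 114 mm over their backs; the gripper's body (76 mm by 85 mm) begins 54 mm behind the grasp point. The pads swing forward as they close: fully open they stand 13 mm farther back than shut.
Start: joints at [-1.215, 0.321, -0.07, 1.45, 0.023, 1.371, -0.057], TCP at [0.218, 0.612, 0.256] pointing down, gripper open.
Joint ranges: [-2.86, 2.86], [-0.3, 2.09], [-1.38, 1.24], [0.06, 2.45], [-1.56, 4.7], [0.09, 2.05], [-2.69, 2.69]. Speed limits (rad/s): [2.57, 2.57, 3.14, 3.14, 3.14, 3.14, 3.14].

## Interface

Orientations are given as a unit quaternion [w, x, y, z].
In Python, from plant import robot gives the robot as it stands.
- The arm moves only by the tool carry_out, never from a script. Its argument "motion" is a list of rows, each a list of 3 entries, a list of its own where there are three numbers: the closure, from 0 (fully open) to 1 (shut), then the shift along the world's x, y, z in mm, then the turn about the world's z in rad. In form: [[grip, [tx, ty, tz], yaw], ...]. A call has 1 to 20 rows; each row is the pose to reach, as a shift and turn from the pose commanded when the call began; what a row does not reach only later rows make up. A row lasts 1/12 s, in which the tool goes at most 41.7 mm and 7.16 degrees, less where a joint would pass 70% of its speed; a pose out of reach is approached as far as the arm can. A call with a gripper value outside its range is refused whole. The fingers move at their own pace and stop on an object; "force" is the grip in N (left out, the last holds). Time passes only in rows, so rows that repeat a pose let the fingers close. It gives the time, the measured TCP pose, the force and the opening at its end, in the units of the state.
- robot.sense(): the state, without advancing time (a new reading comes with each control period).
- robot.capture(name): name is "scene" or "top"; returns the picture (480x640x3 uint8, red, green, blue); there is no depth.
- robot.camera_params(name): a dict with "intrinsics" (3x3 intrinsics, pixels), "distortion" ([k1, k2, p1, p2, k3] as OpenCV has them; the pictures are not rectified), "R" (3x3) and "t" (3): a world point X has camera coordinates R X + t. Camera axes: x right, y down, z forward; pixel columns grow to the right and rows downward; lengths in m; the calibration is good to about 2 mm. A picture is of the moment at which its call begins. camera_params takes no time and is no camera call.
- robot.sign_off(): hands the job in, once; it reports no verdict.
Trained networks look in the newest picture that a camera, given by its name, has taken for a name from the list of things; names that differ only in an ending like _2 or _b are one class to them, and where a whole thing is asked for, a point or a joint stands for the part that bears it (a point fixed in the world has none). Each returns a list of dicts, best first, with "confidence" (0 to 1); they miss things now and then, are a little off and sometimes report something else, mostly with a low value. They report only what shows in the picture. A call takes as long as a camera call.
- robot.masks_of(camera, target): "pixels" (480x640 bool, what is visible of it) and "pixel" ([row, column] in pixels, amid what is visible of it).
- robot.mark_of(camera, target): "pixel" ([row, column] in pixels: a listed point, or the origin of a listed thing).
The state is a dict: "time": time; "joint_pos": joint angles; "qvel": joint speeds; "joint_torque": joint torques, N m; "eef_pos": TCP position; "ee_rot": TCP orientation; "force": force on the tool from outside, world axes, zero at the start; "torque": the same for the moment, N m; "gripper_width": finger opening in m.
Only numpy, scipy, OpenCV 4.12 (cv2) and the standard library are available. Lean on these libraries where they do the work, as an engineer would, in place of code of your own. Each camera call takes 0.05 s, during which the arm holds its last target.

## Task

The core of the small test-bar mould has stuck. Take the mallet from its cork pad and, with light taps of the mallet head on the core's left and right ears by turns, walk the core back away from you until both ears have come back at least 10 mm from fully in; never bear on it with more than 20 N (when one ear binds, go to the other) and touch the core with nothing but the mallet. Then stand the mallet upright on its cork pad again and leave the things lying round about where they are.

Things in the scene. Friction and masses are not known exactly. Their poses are not given: they have to be found in the camera images.
- mould: Aluminium mould fixed to the bench: cavity block (x -61 to -1, y -42 to 42 mm, 42 high) on a base 10 thick, 88 wide, two guide rods, dark back rail (x 53 to 67, 88 wide, 42 high). Origin: on the bench, in the plane of the ears' near faces when the core is fully in, half-way between the ears; x the way the core comes out (away from the robot), y to the left ear, z up.
- core: Stuck steel core between block and rail: bar 184 (y) x 24 (x) mm, 14 to 40 mm above the bench, ends past the block are the ears (free before and below). Origin: under its middle, 12 mm behind the ear faces, axes as the mould's. Starts 0 to 2 mm out; hard stop at 24 mm. Stays where left. The other ear may follow a little; beyond about 4 mm lead, at 24 N, both drag: too hard for it.
- left_ear (a point): Middle of the near (struck) face of the core's left ear, 72 mm from the mould's middle, 27 mm above the bench; face free for 48 mm (44 to 92 mm from the middle), 26 high. Its x in the mould's frame is how far this ear is out. An ear gives at about 12 N, plus 3 N per mm that it is ahead of the other ear, less 3 N per mm behind.
- right_ear (a point): The same on the right ear (mould -y), 72 mm right of the mould's middle.
- mallet_grip (a point): Grip point of the stubby mallet (0.28 to 0.44 kg), which stands on its head on the pad. Head: dark wood, black rubber ends, 90 (x, strikes with either end) x 40 (y) x 36 mm high; pale square handle 24 x 24 mm rises from its middle, whole 96 high. Point on the handle's axis, 62 mm above the underside, 26 above the head's top, 44 above the middle of the striking faces. z up the handle.
- pad: Cork pad on the bench, 130 (x) x 100 (y) x 6 mm, fixed. Origin: middle of its underside, on the bench. Between pad and mould an open carton hangs over the bench farther back (from about x = 0.53 m, y -0.1 to 0.18, lower edge some 0.25 m up): carry the mallet across low and on the robot side of it, at x of 0.45 m or less.
- spanner: Loose open-ended spanner 27 x 170 x 8 mm, long in y; origin under its middle. Bystander.
- plastic_cup: Loose clear plastic sample cup, 60 mm across, 55 mm high; origin under its middle. Bystander.
- nut: Loose hexagonal brass nut, 31 mm across, 13 mm high; origin under its middle. Bystander.
- dropper_bottle: Loose brown dropper bottle, 37 mm across, 117 mm high; origin under its middle. Bystander.
- scraper: Loose scraper 60 x 195 x 18 mm, long in y, blade to -y; origin under its middle. Bystander.

How it is judged:
By the outcome, as a careful person would: the job done as asked, in the order asked, and still so for the second after the job is handed in, with the robot touching nothing.
It also fails if it takes over 72 s, if anything falls off the work surface, if the arm or the gripper's body presses on something with over 40 N, if the wrist force passes 120 N, or if a joint passes its speed limit or range.

## Working session

There is one attempt and no reset: what is moved stays moved. The work goes in short steps, Python scripts to look and compute and a tool call to move; the robot and the scene stay as the last step left them, time stands still between calls to the robot, and variables do not carry over. Pictures are saved under pics/ and viewed, and the job is handed in when it is done.

Besides the shell and the picture viewer there is one more tool, called after "Request:" in YAML: its name, and indented under it one key for each argument. carry_out: Moves the arm, as the interface text tells. Its arguments: {"type":"object","properties":{"motion":{"type":"array","items":{"type":"array"}},"force":{"type":"number"}},"required":["motion"]}

```bash
ls; mkdir -p pics
python3 - <<'E'
from plant import robot
import cv2,numpy as np
for n in ["scene","top"]:
    im=robot.capture(n); cv2.imwrite(f"pics/{n}0.png",im[:,:,::-1])
    p=robot.camera_params(n); print(n,np.round(p["intrinsics"],1).tolist(),p["distortion"],np.round(p["R"],3).tolist(),np.round(p["t"],3).tolist())
    for k in ["left_ear","right_ear","mallet_grip","pad","mould","core","spanner","plastic_cup","nut","dropper_bottle","scraper"]:
        r=robot.mark_of(n,k); print(k,[(np.round(d["pixel"],1).tolist(),round(d["confidence"],2)) for d in r[:2]])
s=robot.sense(); print(s)
E
```

```text
pics
scene [[537.1, 0.0, 307.3], [0.0, 537.1, 247.8], [0.0, 0.0, 1.0]] [-0.13879653  0.          0.          0.          0.        ] [[-0.558, -0.83, 0.026], [-0.336, 0.197, -0.921], [0.759, -0.522, -0.389]] [0.452, 0.205, 0.912]
left_ear [([283.1, 234.8], 0.67)]
right_ear [([276.1, 301.9], 0.79)]
mallet_grip [([239.3, 414.5], 0.84)]
pad [([266.6, 409.0], 0.6)]
mould [([289.5, 268.3], 0.81), ([270.3, 407.8], 0.42)]
core [([285.6, 266.0], 0.82)]
spanner [([336.6, 192.6], 0.83)]
plastic_cup [([254.5, 323.8], 0.66)]
nut [([276.7, 368.1], 0.65)]
dropper_bottle [([302.3, 156.0], 0.68)]
scraper [([332.1, 287.3], 0.67)]
top [[434.3, 0.0, 317.2], [0.0, 434.3, 243.6], [0.0, 0.0, 1.0]] [-0.07690195  0.          0.          0.          0.        ] [[0.004, -1.0, -0.015], [-0.998, -0.003, -0.057], [0.057, 0.015, -0.998]] [0.211, 0.496, 1.096]
left_ear [([229.7, 258.0], 0.58)]
right_ear [([240.9, 315.4], 0.56)]
mallet_grip [([259.6, 427.6], 0.82), ([256.3, 370.4], 0.63)]
pad [([261.8, 417.8], 0.77)]
mould [([205.4, 200.5], 0.59)]
core [([230.0, 286.6], 0.74)]
spanner [([274.2, 205.3], 0.83)]
plastic_cup [([201.2, 370.7], 0.57)]
nut [([257.0, 366.4], 0.52)]
dropper_bottle [([205.7, 198.5], 0.51)]
scraper [([300.9, 257.7], 0.64)]
{'time': 1.2, 'joint_pos': array([-1.21492302,  0.32098794, -0.07005924,  1.45044124,  0.02264596,
        1.37076969, -0.05691363]), 'qvel': array([-0.00120512,  0.00118448, -0.00039342, -0.00158287,  0.00044236,
       -0.00032594, -0.0006365 ]), 'joint_torque': array([ 5.98344504e-04, -4.93406689e+01, -3.80983511e-01, -3.14564359e+01,
        1.33604603e-02,  1.75902020e-03,  1.56736853e-06]), 'eef_pos': array([0.2179299 , 0.61243533, 0.25638561]), 'ee_rot': array([6.34897229e-05, 1.70068699e-01, 9.85432203e-01, 8.22217593e-05]), 'force': array([ 0.06745872, -0.22589924, -0.19760652]), 'torque': array([ 0.00245985, -0.04091588,  0.08442642]), 'gripper_width': 0.0852440085125826}
```

View pics/scene0.png

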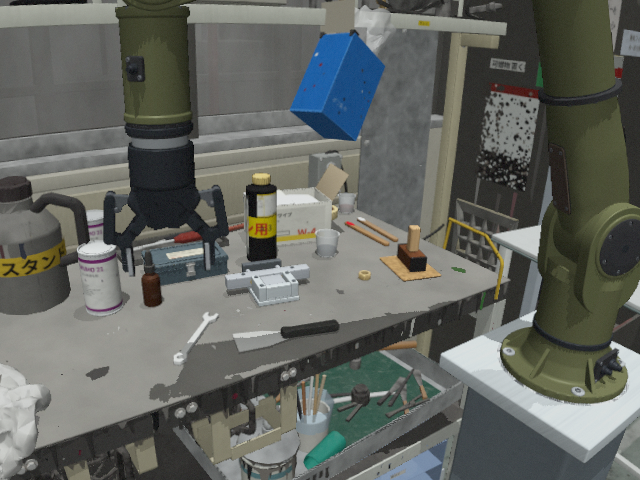

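View pics/top0.png

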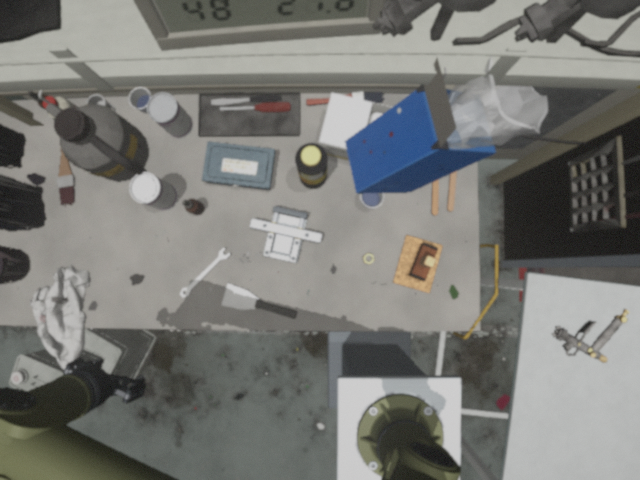

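```bash
cat > h.py <<'E'
import cv2,numpy as np
from plant import robot
P={n:robot.camera_params(n) for n in ["scene","top"]}
def ray(n,px):
    p=P[n]; R=np.array(p["R"]);t=np.array(p["t"])
    u=cv2.undistortPoints(np.array([[[px[1],px[0]]]],float),np.array(p["intrinsics"]),np.array(p["distortion"]))[0,0]
    return -R.T@t, R.T@np.array([u[0],u[1],1])
def atz(n,px,z):
    c,d=ray(n,px); return c+d*(z-c[2])/d[2]
def tri(a,b):
    c1,d1=ray("scene",a);c2,d2=ray("top",b)
    d1/=np.linalg.norm(d1);d2/=np.linalg.norm(d2)
    s=np.linalg.lstsq(np.c_[d1,-d2],c2-c1,rcond=None)[0]
    p,q=c1+s[0]*d1,c2+s[1]*d2
    return (p+q)/2,np.linalg.norm(p-q)
def proj(n,X):
    p=P[n]
    r=cv2.projectPoints(np.atleast_2d(X).astype(float),cv2.Rodrigues(np.array(p["R"]))[0],np.array(p["t"]),np.array(p["intrinsics"]),np.array(p["distortion"]))[0][:,0]
    return r[:,::-1]
E
python3 - <<'E'
from h import *
S=dict(left_ear=([283.1,234.8],[229.7,258.0],.027),right_ear=([276.1,301.9],[240.9,315.4],.027),grip=([239.3,414.5],[259.6,427.6],.068),pad=([266.6,409],[261.8,417.8],0),core=([285.6,266],[230,286.6],0),nut=([276.7,368.1],[257,366.4],0),scr=([332.1,287.3],[300.9,257.7],0),cup=([254.5,323.8],[201.2,370.7],0))
for k,(a,b,z) in S.items():
    print(k,np.round(atz("scene",a,z),4),np.round(atz("top",b,z),4),[np.round(x,4) for x in tri(a,b)])
E
```

```text
left_ear [0.5341 0.3684 0.027 ] [0.5299 0.3634 0.027 ] [array([0.5316, 0.3662, 0.027 ]), np.float64(0.0064)]
right_ear [0.4905 0.2298 0.027 ] [0.5018 0.217  0.027 ] [array([0.5034, 0.2188, 0.0187]), np.float64(0.0039)]
grip [ 0.449  -0.0591  0.068 ] [ 0.4545 -0.0576  0.068 ] [array([ 0.4529, -0.0598,  0.0664]), np.float64(0.0048)]
pad [ 0.4478 -0.0494  0.    ] [ 0.4501 -0.0482  0.    ] [array([ 0.4493, -0.0493, -0.0007]), np.float64(0.0024)]
core [0.5371 0.292  0.    ] [0.5317 0.2927 0.    ] [array([0.5321, 0.2935, 0.0024]), np.float64(0.0024)]
nut [0.4563 0.071  0.    ] [0.4621 0.0852 0.    ] [array([0.4574, 0.0798, 0.0019]), np.float64(0.0146)]
scr [0.3517 0.3531 0.    ] [0.3473 0.3663 0.    ] [array([0.3455, 0.3619, 0.0067]), np.float64(0.0082)]
cup [0.6108 0.0848 0.    ] [0.6079 0.0736 0.    ] [array([ 0.6114,  0.0777, -0.0021]), np.float64(0.0108)]
```

Run:
```python
import cv2
t=cv2.imread("pics/top0.png");s=cv2.imread("pics/scene0.png")
a=cv2.resize(t[195:275,235:335],(800,640),interpolation=cv2.INTER_CUBIC)[:600]
b=cv2.resize(t[225:300,385:455],None,fx=8,fy=8,interpolation=cv2.INTER_CUBIC)
c=cv2.resize(s[250:310,215:325],None,fx=7,fy=7,interpolation=cv2.INTER_CUBIC)
d=cv2.resize(s[215:285,370:450],None,fx=8,fy=8,interpolation=cv2.INTER_CUBIC)
for n,i in zip("abcd",(a,b,c,d)): cv2.imwrite(f"pics/z_{n}.png",i)
```

```text
(no output)
```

View pics/z_a.png

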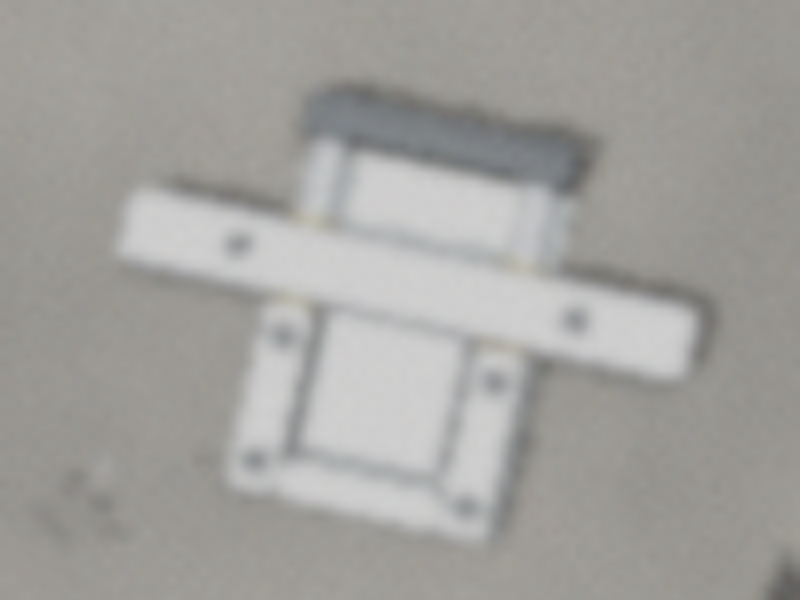

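View pics/z_b.png

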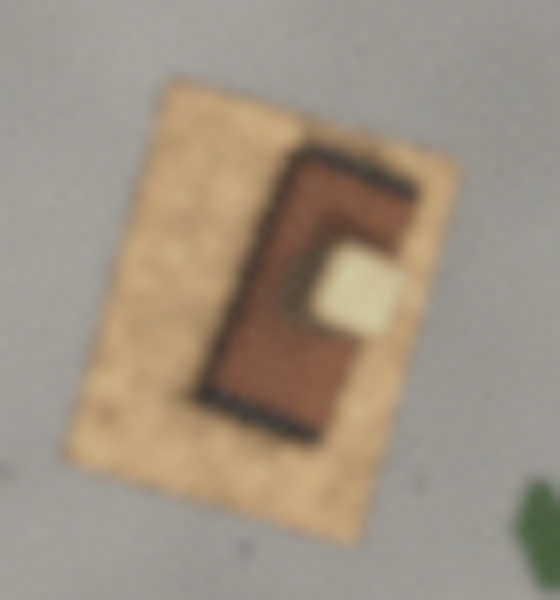

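View pics/z_c.png

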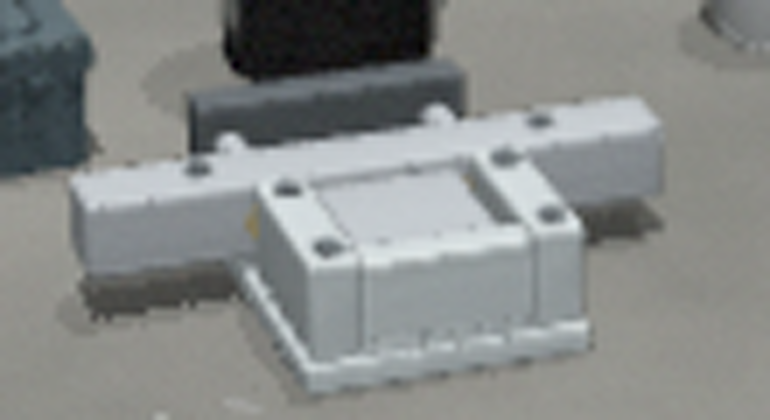

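View pics/z_d.png

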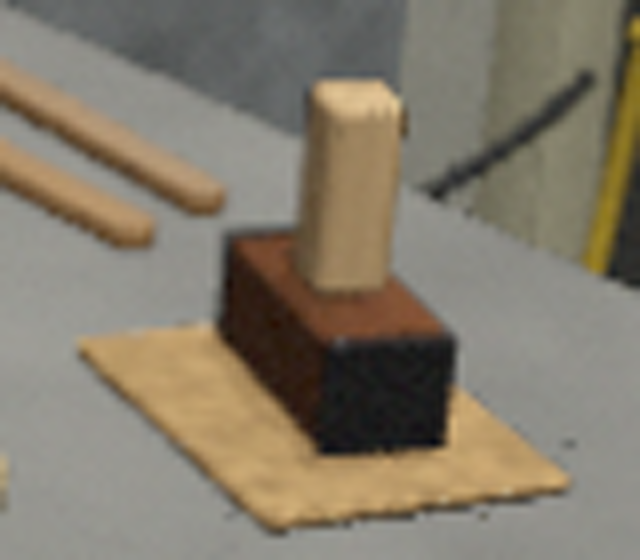

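Run:
```python
from h import *
def T(x,y,r0,c0): return [r0+(y+.5)/8-.5,c0+(x+.5)/8-.5]
def Sc(x,y,k,r0,c0): return [r0+(y+.5)/k-.5,c0+(x+.5)/k-.5]
def rep(name,n,pts,z):
    W=np.array([atz(n,p,z)[:2] for p in pts]); print(name,n,"mean",np.round(W.mean(0),4))
    for i in range(len(W)):
        d=W[(i+1)%len(W)]-W[i]; print("   ",np.round(W[i],4),"len %.1f dir %.3f"%(1e3*np.linalg.norm(d),np.arctan2(d[1],d[0])))
rep("core","top",[T(*p,195,235) for p in [(135,187),(705,308),(688,381),(118,258)]],.040)
rep("rail","top",[T(*p,195,235) for p in [(315,90),(585,150),(578,185),(308,128)]],.042)
rep("pad","top",[T(*p,225,385) for p in [(178,78),(462,158),(365,545),(68,460)]],.006)
rep("handle","top",[T(*p,225,385) for p in [(333,240),(408,262),(388,335),(312,312)]],.102)
rep("head","top",[T(*p,225,385) for p in [(310,148),(418,188),(325,440),(215,400)]],.042)
# scene: core near top edge, z .040
rep("core","scene",[Sc(*p,7,250,215) for p in [(645,97),(663,135),(80,200),(73,178)]],.040)
rep("pad","scene",[Sc(*p,8,215,370) for p in [(78,342),(275,528),(570,487)]],.006)
rep("handle","scene",[Sc(*p,8,215,370) for p in [(320,80),(390,82),(403,108),(325,108)]],.102)
rep("headtop","scene",[Sc(*p,8,215,370) for p in [(228,235),(330,342),(455,338)]],.042)
rep("headbot","scene",[Sc(*p,8,215,370) for p in [(222,330),(320,448),(445,440)]],.006)
```

```text
core top mean [0.5282 0.2911]
    [0.5585 0.3785] len 183.8 dir -1.778
    [0.5207 0.1986] len 23.5 dir 2.917
    [0.4978 0.2038] len 183.8 dir 1.361
    [0.536  0.3835] len 23.1 dir -0.222
rail top mean [0.5738 0.2801]
    [0.5891 0.3216] len 87.3 dir -1.789
    [0.5702 0.2364] len 11.3 dir 2.951
    [0.5591 0.2385] len 87.0 dir 1.364
    [0.577  0.3237] len 12.2 dir -0.170
pad top mean [ 0.4462 -0.0478]
    [ 0.521 -0.019] len 95.6 dir -1.842
    [ 0.4954 -0.1111] len 128.9 dir 2.886
    [ 0.3707 -0.0785] len 99.5 dir 1.295
    [0.3978 0.0172] len 128.4 dir -0.286
handle top mean [ 0.4517 -0.0541]
    [ 0.4656 -0.0462] len 23.1 dir -1.852
    [ 0.4592 -0.0684] len 22.4 dir 2.864
    [ 0.4377 -0.0622] len 23.5 dir 1.280
    [ 0.4444 -0.0398] len 22.2 dir -0.293
head top mean [ 0.4508 -0.0552]
    [ 0.4964 -0.0534] len 36.1 dir -1.922
    [ 0.4839 -0.0873] len 84.2 dir 2.778
    [ 0.4053 -0.0574] len 36.5 dir 1.225
    [ 0.4176 -0.023 ] len 84.4 dir -0.368
core scene mean [0.5254 0.2944]
    [0.5162 0.2006] len 28.4 dir 2.747
    [0.49   0.2115] len 180.8 dir 1.288
    [0.5405 0.3851] len 15.2 dir -0.317
    [0.5549 0.3803] len 183.9 dir -1.783
pad scene mean [ 0.4235 -0.0204]
    [ 0.5165 -0.0144] len 132.0 dir 2.857
    [0.3898 0.0228] len 95.8 dir -1.839
    [ 0.3643 -0.0697] len 161.9 dir 0.349
handle scene mean [ 0.4479 -0.0533]
    [ 0.4626 -0.0515] len 20.7 dir -2.167
    [ 0.451  -0.0687] len 21.5 dir 2.534
    [ 0.4333 -0.0565] len 23.1 dir 1.053
    [ 0.4448 -0.0363] len 23.4 dir -0.706
headtop scene mean [ 0.4378 -0.0422]
    [ 0.4934 -0.0508] len 80.9 dir 2.764
    [ 0.4183 -0.021 ] len 37.7 dir -2.031
    [ 0.4015 -0.0548] len 92.0 dir 0.043
headbot scene mean [ 0.4428 -0.0486]
    [ 0.5004 -0.0593] len 85.8 dir 2.735
    [ 0.4217 -0.0253] len 39.1 dir -1.973
    [ 0.4064 -0.0613] len 94.1 dir 0.022
```

Request:
carry_out:
  motion:
    - [0,[202,-292,-36],-0.12]
    - [0,[202,-292,-36],-0.24]
    - [0,[202,-292,-36],-0.36]
    - [0,[202,-292,-36],-0.48]
    - [0,[202,-292,-36],-0.6]
    - [0,[202,-292,-36],-0.72]
    - [0,[202,-292,-36],-0.84]
    - [0,[202,-292,-36],-0.96]
    - [0,[202,-292,-36],-1.08]
    - [0,[233,-667,-96],-1.2]
    - [0,[233,-667,-96],-1.32]
    - [0,[233,-667,-96],-1.44]
    - [0,[233,-667,-96],-1.56]
    - [0,[233,-667,-96],-1.58]
    - [0,[233,-667,-96],-1.58]
    - [0,[233,-667,-96],-1.58]
    - [0,[233,-667,-96],-1.58]
    - [0,[233,-667,-96],-1.58]
    - [0,[233,-667,-96],-1.58]
    - [0,[233,-667,-96],-1.58]
  force: 100

```text
time: 2.87
eef_pos: [0.4506, -0.0578, 0.1603]
ee_rot: [0.0, 0.822, 0.57, -0.0]
force: [-0.7, 0.9, 0.4]
gripper_width: 0.0856
```

Run:
```python
from h import *
s=robot.sense(); print({k:np.round(v,4).tolist() for k,v in s.items()})
q=s["ee_rot"];from scipy.spatial.transform import Rotation as R
print(R.from_quat([q[1],q[2],q[3],q[0]]).as_matrix().round(3))
for n in ["scene","top"]:
    im=robot.capture(n); a=im[180:300,340:500] if n=="scene" else im[200:320,350:510]
    cv2.imwrite(f"pics/{n}1.png",cv2.resize(a,None,fx=5,fy=5,interpolation=cv2.INTER_CUBIC)[:,:,::-1])
```

```text
{'time': 2.8667, 'joint_pos': [-0.5664, -0.0497, 0.6264, 2.057, 0.0327, 1.1251, -0.3123], 'qvel': [-0.039, -0.0031, -0.08, -0.0007, -0.0288, 0.01, -0.0333], 'joint_torque': [1.2987, -20.3058, 0.5182, -28.8428, 0.2701, -0.048, 0.2721], 'eef_pos': [0.4506, -0.0578, 0.1603], 'ee_rot': [0.0001, 0.8216, 0.57, -0.0001], 'force': [-0.6509, 0.8524, 0.354], 'torque': [0.0259, 0.0175, 0.0293], 'gripper_width': 0.0856}
[[ 0.35   0.937 -0.   ]
 [ 0.937 -0.35  -0.   ]
 [-0.     0.    -1.   ]]
```

View pics/scene1.png

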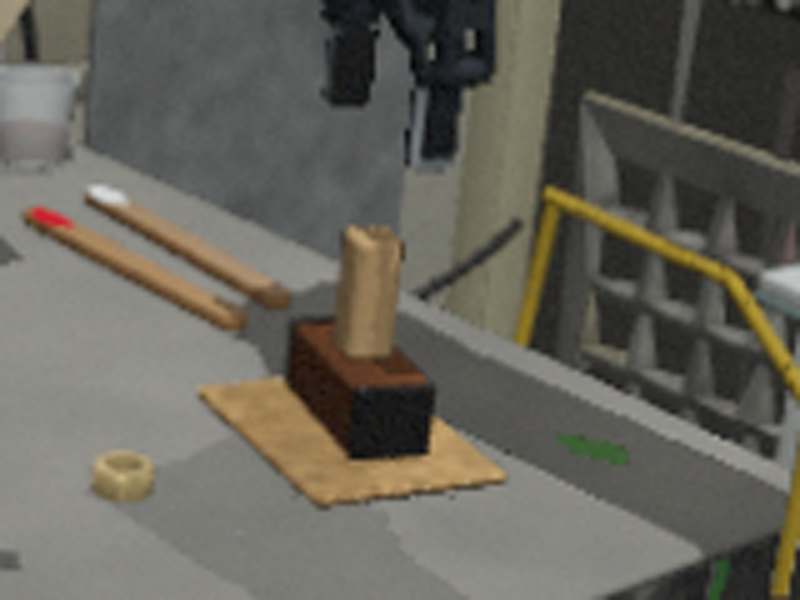

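View pics/top1.png

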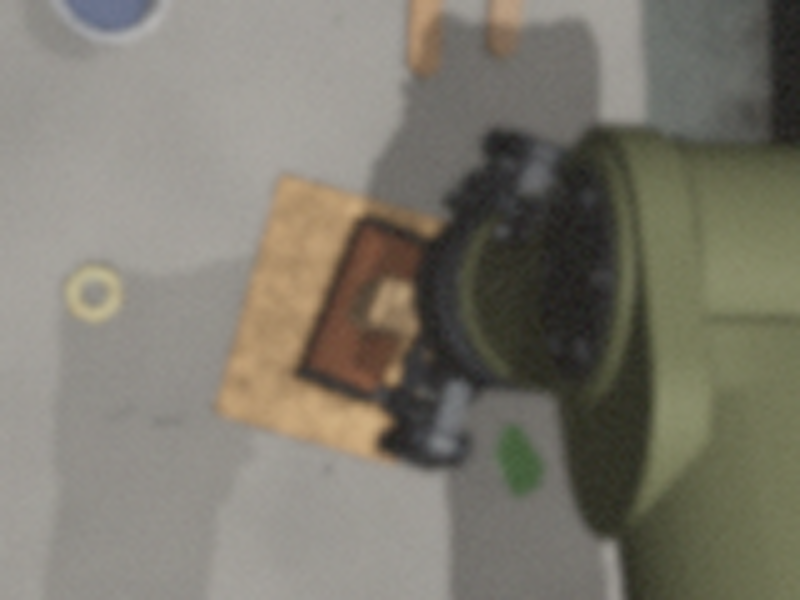

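Request:
carry_out:
  motion:
    - [0,[0,0,-30],0]
    - [0,[0,0,-60],0]
    - [0,[0,0,-80],0]
    - [0,[0,0,-86],0]
    - [0,[0,0,-86],0]
    - [0,[0,0,-86],0]

```text
time: 3.47
eef_pos: [0.4516, -0.0535, 0.0751]
ee_rot: [0.0, 0.819, 0.574, 0.0]
force: [0.3, -0.0, -0.6]
gripper_width: 0.0853
```

Run:
```python
from h import *
s=robot.sense(); print({k:np.round(s[k],4).tolist() for k in ["eef_pos","force","torque","time"]})
for n in ["scene","top"]:
    im=robot.capture(n).copy(); a=im[180:300,340:500] if n=="scene" else im[200:320,350:510]
    cv2.imwrite(f"pics/{n}2.png",cv2.resize(a,None,fx=5,fy=5,interpolation=cv2.INTER_CUBIC)[:,:,::-1])
```

```text
{'eef_pos': [0.4516, -0.0535, 0.0751], 'force': [0.2657, -0.0181, -0.5542], 'torque': [-0.004, -0.0178, 0.0019], 'time': 3.4667}
```

View pics/scene2.png

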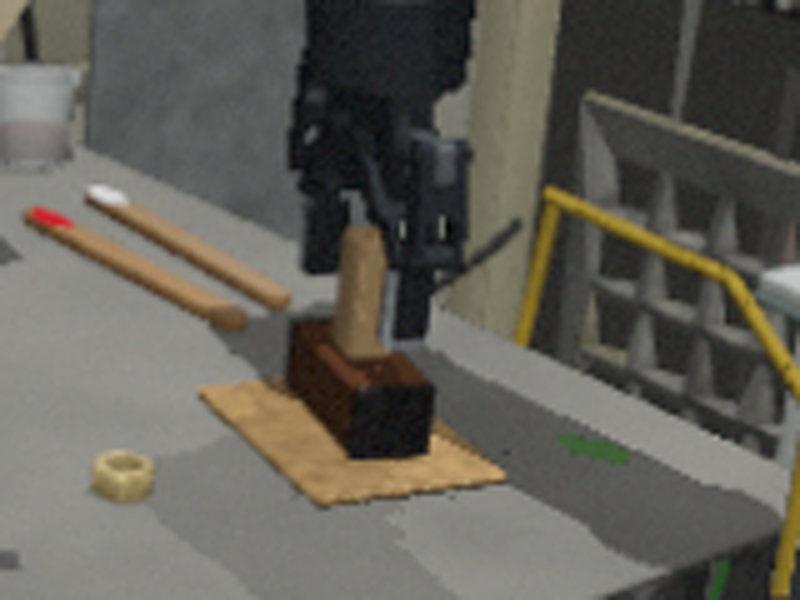

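View pics/top2.png

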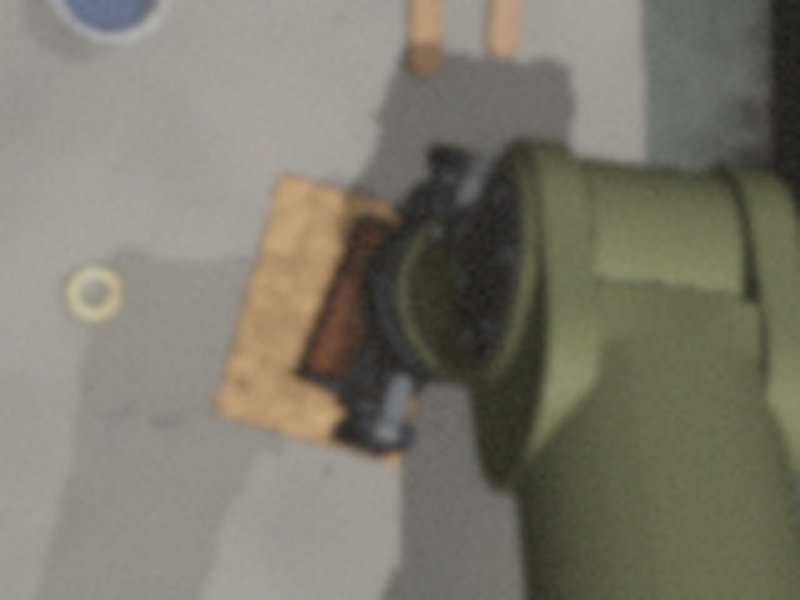

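Request:
carry_out:
  motion:
    - [0.5,[0,-1,0],0]
    - [0.7,[0,-1,0],0]
    - [1,[0,-1,0],0]
    - [1,[0,-1,0],0]
    - [1,[0,-1,0],0]
    - [1,[0,-1,0],0]
    - [1,[0,-1,0],0]
    - [1,[0,-1,0],0]
  force: 100

```text
time: 4.23
eef_pos: [0.4511, -0.0556, 0.0747]
ee_rot: [-0.0, 0.82, 0.573, 0.0]
force: [-2.0, 0.4, 5.1]
gripper_width: 0.0227
```

Run:
```python
from h import *
s=robot.sense(); print({k:np.round(s[k],4).tolist() for k in ["eef_pos","ee_rot","force","torque","time","joint_pos"]})
for n in ["scene"]:
    im=robot.capture(n).copy(); a=im[180:300,340:500] if n=="scene" else im[200:320,350:510]
    cv2.imwrite(f"pics/{n}3.png",cv2.resize(a,None,fx=5,fy=5,interpolation=cv2.INTER_CUBIC)[:,:,::-1])
```

```text
{'eef_pos': [0.4511, -0.0556, 0.0747], 'ee_rot': [-0.0, 0.8197, 0.5727, 0.0001], 'force': [-1.986, 0.4281, 5.0758], 'torque': [0.0337, 0.4151, -0.0127], 'time': 4.2333, 'joint_pos': [-0.551, 0.0896, 0.643, 2.1398, -0.0672, 0.9308, -0.2208]}
```

View pics/scene3.png

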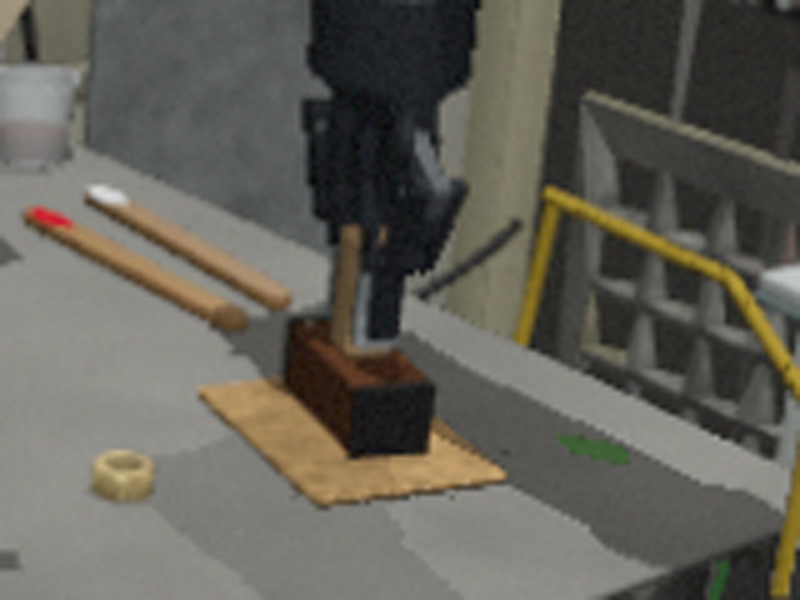

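Request:
carry_out:
  motion:
    - [1,[0,0,10],0]
    - [1,[0,0,30],0]
    - [1,[-5,0,50],0]
    - [1,[-10,10,60],0.02]
    - [1,[-10,35,60],0.05]
    - [1,[-10,65,60],0.08]
    - [1,[-10,100,60],0.11]
    - [1,[-10,135,60],0.14]
    - [1,[-10,170,60],0.141]
    - [1,[-10,205,60],0.141]
    - [1,[-10,240,60],0.141]
    - [1,[-10,275,60],0.141]
    - [1,[-10,310,60],0.141]
    - [1,[-10,345,60],0.141]
    - [1,[-5,380,60],0.141]
    - [1,[5,410,60],0.141]
    - [1,[15,427,60],0.141]
    - [1,[22,432,60],0.141]
    - [1,[22,432,60],0.141]
    - [1,[22,432,60],0.141]

```text
time: 5.95
eef_pos: [0.4729, 0.3748, 0.1336]
ee_rot: [0.001, 0.778, 0.629, -0.001]
force: [0.7, -0.3, -2.6]
gripper_width: 0.0228
```

Run:
```python
from h import *
s=robot.sense(); print({k:np.round(s[k],4).tolist() for k in ["eef_pos","ee_rot","force","torque","time","joint_pos"]})
for n in ["scene","top"]:
    im=robot.capture(n).copy(); a=im[210:330,200:360] if n=="scene" else im[180:300,210:370]
    cv2.imwrite(f"pics/{n}4.png",cv2.resize(a,None,fx=5,fy=5,interpolation=cv2.INTER_CUBIC)[:,:,::-1])
```

```text
{'eef_pos': [0.4729, 0.3748, 0.1336], 'ee_rot': [0.0007, 0.7777, 0.6287, -0.0013], 'force': [0.6961, -0.2549, -2.6299], 'torque': [-0.0566, -0.0288, -0.0074], 'time': 5.95, 'joint_pos': [-0.9481, 0.3157, 0.2781, 1.7257, -0.0934, 1.1159, -0.8529]}
```

View pics/scene4.png

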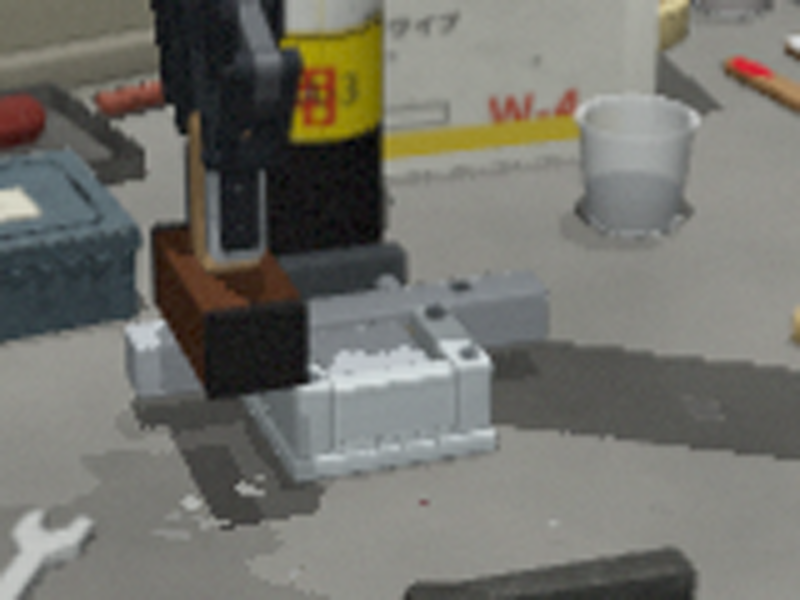

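View pics/top4.png

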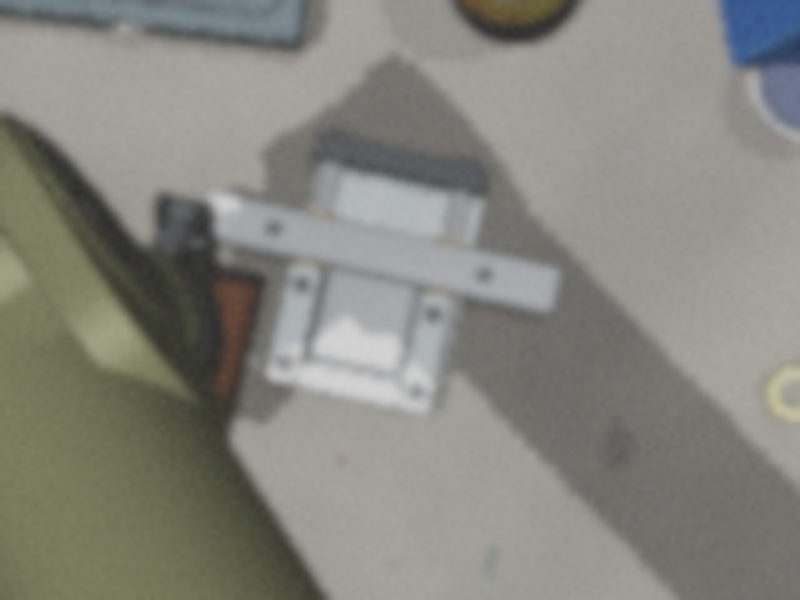

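```bash
cat >> h.py <<'E'
M0=np.array([.5169,.2937]);ex=np.array([np.cos(-.21),np.sin(-.21)]);ey=np.array([-ex[1],ex[0]])
def mf(w): d=np.asarray(w)[:2]-M0; return np.round([d@ex*1e3,d@ey*1e3],1)
E
python3 - <<'E'
from h import *
f=lambda x,y:[180+(y+.5)/5-.5,210+(x+.5)/5-.5]
print(mf(atz("top",f(262,280),.101)),mf(atz("top",f(232,410),.101)))
g=lambda x,y:[210+(y+.5)/5-.5,200+(x+.5)/5-.5]
print([mf(atz("scene",g(*p),.101)) for p in [(157,228),(205,308),(305,300)]],[mf(atz("scene",g(*p),.065)) for p in [(165,310),(210,398),(305,385)]])
print("core near top edge", [mf(atz("top",f(*p),.04)) for p in [(215,240),(553,312)]])
s=robot.sense();print(mf(s["eef_pos"]))
E
```

```text
[-17.6  46.1] [-80.8  46.5]
[array([-20.2,  88. ]), array([-97.7,  89.5]), array([-102.9,   52.2])] [array([-21.,  86.]), array([-101.1,   89.4]), array([-102.3,   52.4])]
core near top edge [array([-0.3, 83.3]), array([  0.3, -90.9])]
[-60.1  69.7]
```

Request:
carry_out:
  motion:
    - [1,[0,2,-15],0]
    - [1,[0,2,-35],0]
    - [1,[0,2,-50],0]
    - [1,[0,2,-57],0]
    - [1,[0,2,-57],0]
    - [1,[0,2,-57],0]
    - [1,[0,2,-57],0]

```text
time: 6.63
eef_pos: [0.4736, 0.3786, 0.0787]
ee_rot: [-0.0, 0.777, 0.629, 0.001]
force: [0.0, 0.8, -3.0]
gripper_width: 0.0226
```

Run:
```python
from h import *
s=robot.sense(); print({k:np.round(s[k],4).tolist() for k in ["eef_pos","ee_rot","force","torque","time"]},mf(s["eef_pos"]))
for n in ["scene"]:
    im=robot.capture(n).copy(); a=im[220:320,210:330]
    cv2.imwrite(f"pics/{n}5.png",cv2.resize(a,None,fx=6,fy=6,interpolation=cv2.INTER_CUBIC)[:,:,::-1])
```

```text
{'eef_pos': [0.4736, 0.3786, 0.0787], 'ee_rot': [-0.0, 0.7775, 0.6289, 0.001], 'force': [0.0474, 0.8157, -3.0397], 'torque': [-0.0359, -0.0244, -0.0419], 'time': 6.6333} [-60.  74.]
```

View pics/scene5.png

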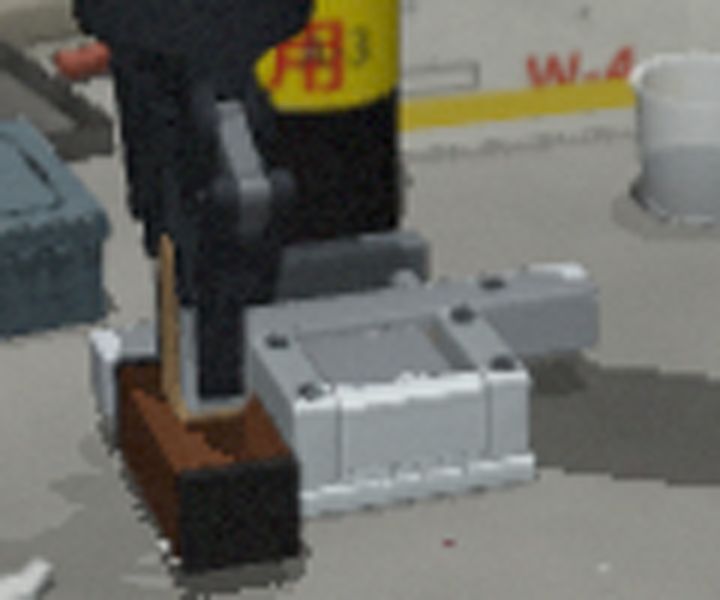

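Request:
carry_out:
  motion:
    - [1,[2.4,-0.5,0],0]
    - [1,[5.9,-1.2,0],0]
    - [1,[8.8,-1.9,0],0]
    - [1,[9.8,-2.1,0],0]
    - [1,[10.8,-2.3,0],0]

```text
time: 7.1
eef_pos: [0.4842, 0.3759, 0.0774]
ee_rot: [0.0, 0.777, 0.629, 0.0]
force: [-0.5, 0.3, -3.5]
gripper_width: 0.023
```

Request:
carry_out:
  motion:
    - [1,[1,-0.2,0],0]
    - [1,[2,-0.4,0],0]

```text
time: 7.27
eef_pos: [0.4857, 0.3757, 0.0773]
ee_rot: [0.0, 0.777, 0.629, -0.0]
force: [0.1, 0.8, -2.3]
gripper_width: 0.023
```

Request:
carry_out:
  motion:
    - [1,[1,-0.2,0],0]

```text
time: 7.35
eef_pos: [0.4867, 0.3755, 0.0773]
ee_rot: [0.0, 0.777, 0.629, -0.0]
force: [-0.0, -0.2, -2.9]
gripper_width: 0.0231
```

Request:
carry_out:
  motion:
    - [1,[1,-0.2,0],0]

```text
time: 7.43
eef_pos: [0.487, 0.3755, 0.0772]
ee_rot: [-0.0, 0.777, 0.629, -0.001]
force: [-3.8, 0.6, -1.6]
gripper_width: 0.0232
```

Request:
carry_out:
  motion:
    - [1,[0.7,-0.15,0],0]

```text
time: 7.52
eef_pos: [0.4871, 0.3755, 0.0772]
ee_rot: [-0.001, 0.777, 0.629, -0.001]
force: [-5.0, -0.3, -1.3]
gripper_width: 0.0228
```

Request:
carry_out:
  motion:
    - [1,[0.7,-0.15,0],0]

```text
time: 7.6
eef_pos: [0.4871, 0.3756, 0.0771]
ee_rot: [-0.001, 0.777, 0.63, -0.002]
force: [-7.1, 0.4, 0.3]
gripper_width: 0.0228
```

Request:
carry_out:
  motion:
    - [1,[0.7,-0.15,0],0]

```text
time: 7.68
eef_pos: [0.4872, 0.3755, 0.077]
ee_rot: [-0.001, 0.777, 0.63, -0.002]
force: [-7.1, 0.6, -0.5]
gripper_width: 0.0226
```

Request:
carry_out:
  motion:
    - [1,[0.7,-0.15,0],0]

```text
time: 7.77
eef_pos: [0.4873, 0.3756, 0.0769]
ee_rot: [-0.002, 0.777, 0.63, -0.002]
force: [-9.5, 0.2, 1.4]
gripper_width: 0.0231
```

Request:
carry_out:
  motion:
    - [1,[0.7,-0.15,0],0]

```text
time: 7.85
eef_pos: [0.4874, 0.3756, 0.0769]
ee_rot: [-0.002, 0.777, 0.63, -0.003]
force: [-9.4, 1.0, 1.6]
gripper_width: 0.0234
```

Request:
carry_out:
  motion:
    - [1,[0.7,-0.15,0],0]

```text
time: 7.93
eef_pos: [0.4875, 0.3756, 0.0768]
ee_rot: [-0.002, 0.777, 0.63, -0.003]
force: [-11.3, 0.6, 1.7]
gripper_width: 0.0228
```

Request:
carry_out:
  motion:
    - [1,[0.7,-0.15,0],0]

```text
time: 8.02
eef_pos: [0.4878, 0.3756, 0.0767]
ee_rot: [-0.002, 0.777, 0.63, -0.004]
force: [-11.9, 0.1, 2.5]
gripper_width: 0.0229
```

Request:
carry_out:
  motion:
    - [1,[0.7,-0.15,0],0]

```text
time: 8.1
eef_pos: [0.4881, 0.3756, 0.0767]
ee_rot: [-0.003, 0.777, 0.63, -0.004]
force: [-12.8, 0.4, 3.4]
gripper_width: 0.023
```

Request:
carry_out:
  motion:
    - [1,[0.7,-0.15,0],0]

```text
time: 8.18
eef_pos: [0.4885, 0.3756, 0.0768]
ee_rot: [-0.003, 0.777, 0.63, -0.004]
force: [-14.3, 0.6, 3.5]
gripper_width: 0.0231
```

Request:
carry_out:
  motion:
    - [1,[0.5,-0.1,0],0]

```text
time: 8.27
eef_pos: [0.4887, 0.3756, 0.0768]
ee_rot: [-0.003, 0.777, 0.63, -0.004]
force: [-13.9, 0.3, 4.0]
gripper_width: 0.023
```

Request:
carry_out:
  motion:
    - [1,[0.5,-0.1,0],0]

```text
time: 8.35
eef_pos: [0.4889, 0.3756, 0.0768]
ee_rot: [-0.003, 0.777, 0.63, -0.004]
force: [-14.5, 0.7, 4.3]
gripper_width: 0.0231
```

Request:
carry_out:
  motion:
    - [1,[0.5,-0.1,0],0]

```text
time: 8.43
eef_pos: [0.4891, 0.3756, 0.0767]
ee_rot: [-0.003, 0.777, 0.63, -0.005]
force: [-15.6, 0.6, 4.2]
gripper_width: 0.0229
```

Request:
carry_out:
  motion:
    - [1,[0.5,-0.1,0],0]

```text
time: 8.52
eef_pos: [0.4893, 0.3756, 0.0767]
ee_rot: [-0.004, 0.776, 0.63, -0.005]
force: [-14.7, 1.2, 5.0]
gripper_width: 0.0231
```

Request:
carry_out:
  motion:
    - [1,[-9,2,0],0]
    - [1,[-18,3.9,0],0]
    - [1,[-18,3.9,20],0]
    - [1,[-18,3.9,50],0]
    - [1,[-21,-9,52],0]
    - [1,[-28,-44,52],0]
    - [1,[-36,-80,52],0]
    - [1,[-43,-115,52],0]
    - [1,[-47,-134,52],0]
    - [1,[-48.4,-139,50],0]
    - [1,[-48.4,-139,42],0]
    - [1,[-48.4,-139,20],0]
    - [1,[-48.4,-139,5],0]
    - [1,[-48.4,-139,0],0]
    - [1,[-48.4,-139,0],0]

```text
time: 9.77
eef_pos: [0.4465, 0.2348, 0.0754]
ee_rot: [0.0, 0.777, 0.63, -0.002]
force: [-0.0, 0.1, -4.1]
gripper_width: 0.0233
```

Run:
```python
from h import *
s=robot.sense(); print({k:np.round(s[k],4).tolist() for k in ["eef_pos","ee_rot","force","torque","time"]},mf(s["eef_pos"]))
for n in ["scene"]:
    im=robot.capture(n).copy(); a=im[220:320,210:330]
    cv2.imwrite(f"pics/{n}6.png",cv2.resize(a,None,fx=6,fy=6,interpolation=cv2.INTER_CUBIC)[:,:,::-1])
```

```text
{'eef_pos': [0.4465, 0.2348, 0.0754], 'ee_rot': [0.0001, 0.7769, 0.6296, -0.0015], 'force': [-0.0157, 0.1314, -4.0875], 'torque': [-0.0713, -0.033, -0.0136], 'time': 9.7667} [-56.6 -72.2]
```

View pics/scene6.png

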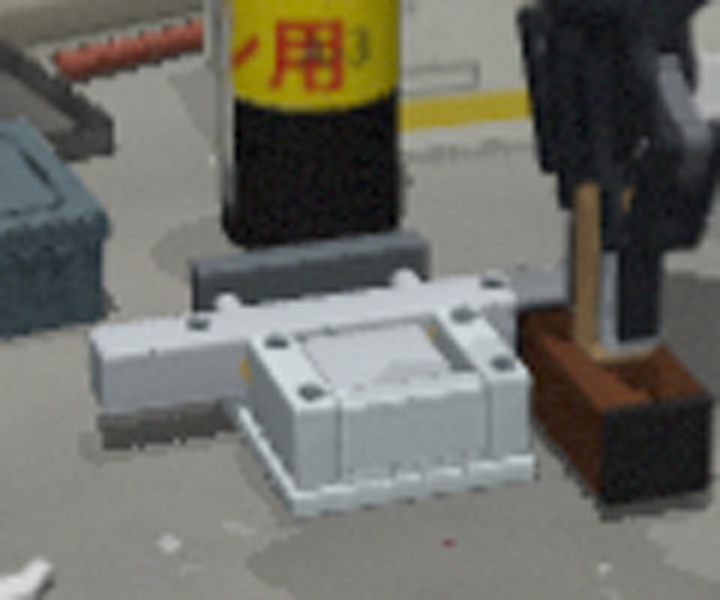

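Request:
carry_out:
  motion:
    - [1,[3,-0.6,1],0]
    - [1,[6,-1.2,2],0]
    - [1,[7.5,-1.6,2],0]
    - [1,[8.5,-1.8,2],0]

```text
time: 10.15
eef_pos: [0.4559, 0.2337, 0.0801]
ee_rot: [-0.001, 0.777, 0.629, 0.0]
force: [-4.7, 1.6, -1.0]
gripper_width: 0.023
```

Request:
carry_out:
  motion:
    - [1,[1,-0.2,0],0]

```text
time: 10.23
eef_pos: [0.4559, 0.2336, 0.0797]
ee_rot: [-0.001, 0.777, 0.629, -0.001]
force: [-7.1, 2.0, -0.2]
gripper_width: 0.0232
```

Request:
carry_out:
  motion:
    - [1,[1,-0.2,0],0]

```text
time: 10.32
eef_pos: [0.456, 0.2335, 0.0794]
ee_rot: [-0.002, 0.777, 0.629, -0.001]
force: [-7.9, 2.6, 1.2]
gripper_width: 0.0232
```

Request:
carry_out:
  motion:
    - [1,[1,-0.2,0],0]

```text
time: 10.4
eef_pos: [0.4564, 0.2334, 0.0793]
ee_rot: [-0.002, 0.777, 0.629, -0.002]
force: [-10.2, 2.7, 1.5]
gripper_width: 0.0231
```

Request:
carry_out:
  motion:
    - [1,[1,-0.2,0],0]

```text
time: 10.48
eef_pos: [0.4569, 0.2332, 0.0792]
ee_rot: [-0.002, 0.777, 0.63, -0.002]
force: [-10.8, 3.1, 3.2]
gripper_width: 0.0229
```

Request:
carry_out:
  motion:
    - [1,[1,-0.2,0],0]

```text
time: 10.57
eef_pos: [0.4574, 0.233, 0.0791]
ee_rot: [-0.002, 0.777, 0.63, -0.003]
force: [-11.1, 1.6, 3.8]
gripper_width: 0.0229
```

Request:
carry_out:
  motion:
    - [1,[1,-0.2,0],0]

```text
time: 10.65
eef_pos: [0.4578, 0.2329, 0.079]
ee_rot: [-0.003, 0.777, 0.63, -0.003]
force: [-13.3, 1.8, 3.0]
gripper_width: 0.0228
```

Request:
carry_out:
  motion:
    - [1,[1,-0.2,0],0]

```text
time: 10.73
eef_pos: [0.4583, 0.2327, 0.0789]
ee_rot: [-0.003, 0.777, 0.63, -0.004]
force: [-13.0, 2.1, 3.8]
gripper_width: 0.023
```

Request:
carry_out:
  motion:
    - [1,[0.8,-0.15,0],0]

```text
time: 10.82
eef_pos: [0.4587, 0.2326, 0.0788]
ee_rot: [-0.003, 0.777, 0.63, -0.004]
force: [-14.2, 2.4, 5.0]
gripper_width: 0.0228
```

Request:
carry_out:
  motion:
    - [1,[0.8,-0.15,0],0]

```text
time: 10.9
eef_pos: [0.4591, 0.2325, 0.0787]
ee_rot: [-0.003, 0.776, 0.63, -0.004]
force: [-15.3, 2.8, 5.6]
gripper_width: 0.0232
```

Request:
carry_out:
  motion:
    - [1,[0.8,-0.15,0],0]

```text
time: 10.98
eef_pos: [0.4595, 0.2323, 0.0786]
ee_rot: [-0.004, 0.776, 0.63, -0.005]
force: [-15.5, 1.8, 5.1]
gripper_width: 0.0228
```

Request:
carry_out:
  motion:
    - [1,[0.5,-0.1,0],0]

```text
time: 11.07
eef_pos: [0.4598, 0.2323, 0.0786]
ee_rot: [-0.004, 0.776, 0.63, -0.005]
force: [-16.4, 2.6, 5.6]
gripper_width: 0.023
```

Request:
carry_out:
  motion:
    - [1,[0.5,-0.1,0],0]

```text
time: 11.15
eef_pos: [0.4601, 0.2322, 0.0787]
ee_rot: [-0.004, 0.776, 0.63, -0.005]
force: [-17.1, 1.9, 6.4]
gripper_width: 0.0231
```

Request:
carry_out:
  motion:
    - [1,[-8,1.7,0],0]
    - [1,[-15,3.2,0],0]
    - [1,[-15,3.2,20],0]
    - [1,[-15,3.2,50],0]
    - [1,[-11,16,52],0]
    - [1,[-4,51,52],0]
    - [1,[3.5,87,52],0]
    - [1,[11,122,52],0]
    - [1,[15,140,52],0]
    - [1,[16.2,145.8,50],0]
    - [1,[16.2,145.8,42],0]
    - [1,[16.2,145.8,20],0]
    - [1,[16.2,145.8,5],0]
    - [1,[16.2,145.8,0],0]
    - [1,[16.2,145.8,0],0]
    - [1,[17.2,145.6,0],0]
    - [1,[18.7,145.3,0],0]
    - [1,[19.7,145.1,0],0]
    - [1,[20.6,144.9,0],0]

```text
time: 12.73
eef_pos: [0.488, 0.3759, 0.0805]
ee_rot: [0.0, 0.777, 0.629, 0.001]
force: [-0.6, 0.8, -3.3]
gripper_width: 0.0232
```

Request:
carry_out:
  motion:
    - [1,[1,-0.2,0],0]

```text
time: 12.82
eef_pos: [0.4883, 0.3758, 0.0802]
ee_rot: [-0.0, 0.777, 0.629, 0.0]
force: [-1.2, -0.1, -2.4]
gripper_width: 0.023
```

Request:
carry_out:
  motion:
    - [1,[1,-0.2,0.3],0]

```text
time: 12.9
eef_pos: [0.4884, 0.3757, 0.08]
ee_rot: [-0.001, 0.777, 0.629, -0.0]
force: [-3.4, 1.6, -0.8]
gripper_width: 0.0229
```

Request:
carry_out:
  motion:
    - [1,[1,-0.2,0.3],0]

```text
time: 12.98
eef_pos: [0.4886, 0.3757, 0.0801]
ee_rot: [-0.001, 0.777, 0.629, -0.001]
force: [-6.2, 0.9, -1.3]
gripper_width: 0.0235
```

Request:
carry_out:
  motion:
    - [1,[1,-0.2,0.3],0]

```text
time: 13.07
eef_pos: [0.4887, 0.3757, 0.0802]
ee_rot: [-0.001, 0.777, 0.63, -0.002]
force: [-7.8, 1.0, 0.6]
gripper_width: 0.0229
```

Request:
carry_out:
  motion:
    - [1,[1,-0.2,0.3],0]

```text
time: 13.15
eef_pos: [0.489, 0.3756, 0.0803]
ee_rot: [-0.002, 0.777, 0.63, -0.002]
force: [-8.6, 0.9, -0.5]
gripper_width: 0.023
```

Request:
carry_out:
  motion:
    - [1,[1,-0.2,0.3],0]

```text
time: 13.23
eef_pos: [0.4896, 0.3755, 0.0803]
ee_rot: [-0.002, 0.777, 0.63, -0.003]
force: [-8.4, 1.4, -0.0]
gripper_width: 0.0229
```

Request:
carry_out:
  motion:
    - [1,[1,-0.2,0.3],0]

```text
time: 13.32
eef_pos: [0.4901, 0.3754, 0.0804]
ee_rot: [-0.002, 0.777, 0.63, -0.003]
force: [-10.0, 0.7, -2.2]
gripper_width: 0.0234
```

Request:
carry_out:
  motion:
    - [1,[1,-0.2,0.3],0]

```text
time: 13.4
eef_pos: [0.4906, 0.3753, 0.0804]
ee_rot: [-0.002, 0.776, 0.63, -0.003]
force: [-9.4, 0.6, -1.9]
gripper_width: 0.023
```

Request:
carry_out:
  motion:
    - [1,[1,-0.2,0.3],0]

```text
time: 13.48
eef_pos: [0.4911, 0.3753, 0.0805]
ee_rot: [-0.002, 0.776, 0.63, -0.004]
force: [-9.6, 0.5, -2.2]
gripper_width: 0.0231
```

Request:
carry_out:
  motion:
    - [1,[1,-0.2,0.1],0]
    - [1,[2,-0.4,0.2],0]

```text
time: 13.65
eef_pos: [0.4923, 0.3751, 0.0806]
ee_rot: [-0.003, 0.776, 0.63, -0.004]
force: [-12.5, 0.9, -0.1]
gripper_width: 0.023
```

Request:
carry_out:
  motion:
    - [1,[1,-0.2,0.1],0]
    - [1,[2,-0.4,0.2],0]

```text
time: 13.82
eef_pos: [0.4932, 0.3751, 0.0806]
ee_rot: [-0.004, 0.776, 0.63, -0.005]
force: [-14.2, 1.5, -0.3]
gripper_width: 0.0231
```

Request:
carry_out:
  motion:
    - [1,[1,-0.2,0.1],0]
    - [1,[1.8,-0.4,0.2],0]

```text
time: 13.98
eef_pos: [0.494, 0.3751, 0.0807]
ee_rot: [-0.004, 0.776, 0.63, -0.006]
force: [-16.4, 2.4, 0.7]
gripper_width: 0.0229
```

Request:
carry_out:
  motion:
    - [1,[-10,2.1,0],0]
    - [1,[-18.2,3.9,0],0]
    - [1,[-18.2,3.9,20],0]
    - [1,[-18.2,3.9,48],0]
    - [1,[-21,-9,50],0]
    - [1,[-28,-44,50],0]
    - [1,[-36,-80,50],0]
    - [1,[-43,-115,50],0]
    - [1,[-47,-133,50],0]
    - [1,[-48.6,-138.9,48],0]
    - [1,[-48.6,-138.9,40],0]
    - [1,[-48.6,-138.9,18],0]
    - [1,[-48.6,-138.9,2],0]
    - [1,[-48.6,-138.9,-2],0]
    - [1,[-48.6,-138.9,-2],0]
    - [1,[-47.6,-139.1,-2],0]
    - [1,[-46.6,-139.3,-2],0]
    - [1,[-45.2,-139.6,-2],0]
    - [1,[-44.2,-139.8,-2],0]

```text
time: 15.57
eef_pos: [0.4586, 0.2332, 0.0812]
ee_rot: [0.0, 0.777, 0.629, 0.001]
force: [-0.5, 0.0, -4.4]
gripper_width: 0.0229
```

Request:
carry_out:
  motion:
    - [1,[1,-0.2,0.2],0]

```text
time: 15.65
eef_pos: [0.4593, 0.2328, 0.0811]
ee_rot: [0.0, 0.777, 0.629, 0.001]
force: [-1.1, 0.2, -3.7]
gripper_width: 0.023
```

Request:
carry_out:
  motion:
    - [1,[1,-0.2,0.3],0]

```text
time: 15.73
eef_pos: [0.4597, 0.2327, 0.0812]
ee_rot: [-0.0, 0.777, 0.629, 0.0]
force: [-2.8, 0.1, -2.2]
gripper_width: 0.0225
```

Request:
carry_out:
  motion:
    - [1,[1,-0.2,0.3],0]
    - [1,[2,-0.4,0.6],0]

```text
time: 15.9
eef_pos: [0.4599, 0.2327, 0.0813]
ee_rot: [-0.001, 0.777, 0.629, -0.001]
force: [-6.3, 1.8, -0.2]
gripper_width: 0.0227
```

Request:
carry_out:
  motion:
    - [1,[1,-0.2,0.3],0]
    - [1,[2,-0.4,0.6],0]

```text
time: 16.07
eef_pos: [0.4606, 0.2325, 0.0815]
ee_rot: [-0.002, 0.777, 0.629, -0.002]
force: [-8.8, 3.1, 0.4]
gripper_width: 0.0231
```

Request:
carry_out:
  motion:
    - [1,[1,-0.2,0.1],0]
    - [1,[2,-0.4,0.2],0]
    - [1,[3,-0.6,0.3],0]

```text
time: 16.32
eef_pos: [0.462, 0.2319, 0.0815]
ee_rot: [-0.003, 0.777, 0.63, -0.004]
force: [-13.0, 2.1, 3.3]
gripper_width: 0.0231
```

Request:
carry_out:
  motion:
    - [1,[1,-0.2,0.1],0]
    - [1,[2,-0.4,0.2],0]
    - [1,[3,-0.6,0.3],0]

```text
time: 16.57
eef_pos: [0.4637, 0.2315, 0.0817]
ee_rot: [-0.003, 0.776, 0.63, -0.005]
force: [-16.8, 1.4, 5.6]
gripper_width: 0.0227
```

Request:
carry_out:
  motion:
    - [1,[1,-0.2,0.1],0]
    - [1,[2,-0.4,0.2],0]

```text
time: 16.73
eef_pos: [0.4648, 0.2311, 0.0817]
ee_rot: [-0.004, 0.776, 0.63, -0.006]
force: [-18.2, 1.0, 6.8]
gripper_width: 0.0227
```

Request:
carry_out:
  motion:
    - [1,[-8,1.7,0],0]
    - [1,[-15.5,3.3,0],0]
    - [1,[-15.5,3.3,20],0]
    - [1,[-15.5,3.3,46],0]
    - [1,[-12,16,48],0]
    - [1,[-5,51,48],0]
    - [1,[2.5,87,48],0]
    - [1,[10,122,48],0]
    - [1,[14,140,48],0]
    - [1,[14.9,146.1,46],0]
    - [1,[14.9,146.1,38],0]
    - [1,[14.9,146.1,16],0]
    - [1,[14.9,146.1,1],0]
    - [1,[14.9,146.1,-3],0]
    - [1,[14.9,146.1,-3],0]
    - [1,[15.9,145.9,-3],0]
    - [1,[16.9,145.7,-3],0]
    - [1,[17.9,145.5,-3],0]
    - [1,[18.8,145.3,-3],0]

```text
time: 18.32
eef_pos: [0.4913, 0.3756, 0.081]
ee_rot: [0.0, 0.777, 0.629, 0.001]
force: [-0.2, 0.8, -3.6]
gripper_width: 0.0229
```

Request:
carry_out:
  motion:
    - [1,[1,-0.2,0.2],0]

```text
time: 18.4
eef_pos: [0.492, 0.3753, 0.0808]
ee_rot: [-0.0, 0.777, 0.629, 0.001]
force: [-0.0, 0.1, -3.9]
gripper_width: 0.0228
```

Request:
carry_out:
  motion:
    - [1,[1,-0.2,0.3],0]
    - [1,[2,-0.4,0.6],0]

```text
time: 18.57
eef_pos: [0.4928, 0.375, 0.0808]
ee_rot: [-0.0, 0.777, 0.629, -0.0]
force: [-3.4, 1.6, -1.6]
gripper_width: 0.0228
```

Request:
carry_out:
  motion:
    - [1,[1,-0.2,0.3],0]
    - [1,[2,-0.4,0.7],0]

```text
time: 18.73
eef_pos: [0.4931, 0.375, 0.081]
ee_rot: [-0.001, 0.777, 0.63, -0.002]
force: [-7.4, -0.5, -0.3]
gripper_width: 0.0228
```

Request:
carry_out:
  motion:
    - [1,[1,-0.2,0.3],0]
    - [1,[2,-0.4,0.7],0]

```text
time: 18.9
eef_pos: [0.4939, 0.3748, 0.0812]
ee_rot: [-0.002, 0.777, 0.63, -0.003]
force: [-8.2, 0.4, -3.5]
gripper_width: 0.023
```

Request:
carry_out:
  motion:
    - [1,[1,-0.2,0.1],0]
    - [1,[2,-0.4,0.3],0]
    - [1,[3,-0.6,0.4],0]

```text
time: 19.15
eef_pos: [0.4958, 0.3746, 0.0813]
ee_rot: [-0.002, 0.776, 0.63, -0.004]
force: [-10.6, 0.5, -0.7]
gripper_width: 0.0232
```

Request:
carry_out:
  motion:
    - [1,[1,-0.2,0.1],0]
    - [1,[2,-0.4,0.3],0]
    - [1,[3,-0.6,0.4],0]

```text
time: 19.4
eef_pos: [0.4973, 0.3744, 0.0814]
ee_rot: [-0.003, 0.776, 0.63, -0.005]
force: [-12.3, 1.7, 0.6]
gripper_width: 0.0227
```

Request:
carry_out:
  motion:
    - [1,[1,-0.2,0.1],0]
    - [1,[2,-0.4,0.3],0]

```text
time: 19.57
eef_pos: [0.4982, 0.3743, 0.0815]
ee_rot: [-0.004, 0.776, 0.63, -0.006]
force: [-15.4, 1.5, 0.1]
gripper_width: 0.0231
```

Request:
carry_out:
  motion:
    - [1,[-10,2.1,0],0]
    - [1,[-18,3.9,0],0]
    - [1,[-18,3.9,20],0]
    - [1,[-18,3.9,46],0]
    - [1,[-21,-9,48],0]
    - [1,[-28,-44,48],0]
    - [1,[-36,-80,48],0]
    - [1,[-43,-115,48],0]
    - [1,[-47,-133,48],0]
    - [1,[-48.4,-138.9,46],0]
    - [1,[-48.4,-138.9,37],0]
    - [1,[-48.4,-138.9,15],0]
    - [1,[-48.4,-138.9,-1],0]
    - [1,[-48.4,-138.9,-5],0]
    - [1,[-48.4,-138.9,-5],0]
    - [1,[-47.4,-139.1,-5],0]
    - [1,[-46.4,-139.3,-5],0]
    - [1,[-45.4,-139.5,-5],0]
    - [1,[-44.5,-139.7,-5],0]

```text
time: 21.15
eef_pos: [0.4618, 0.2331, 0.079]
ee_rot: [0.0, 0.777, 0.629, 0.001]
force: [-0.3, -0.9, -3.1]
gripper_width: 0.0229
```

Request:
carry_out:
  motion:
    - [1,[1,-0.2,0.2],0]

```text
time: 21.23
eef_pos: [0.4625, 0.2326, 0.0789]
ee_rot: [0.0, 0.777, 0.629, 0.001]
force: [0.8, -0.5, -2.8]
gripper_width: 0.0228
```

Request:
carry_out:
  motion:
    - [1,[1,-0.2,0.4],0]
    - [1,[2,-0.4,0.8],0]

```text
time: 21.4
eef_pos: [0.4642, 0.232, 0.0794]
ee_rot: [0.0, 0.777, 0.629, 0.0]
force: [0.1, 1.1, -3.9]
gripper_width: 0.0228
```

Request:
carry_out:
  motion:
    - [1,[1,-0.2,0.4],0]
    - [1,[2,-0.4,0.9],0]

```text
time: 21.57
eef_pos: [0.4647, 0.2319, 0.0797]
ee_rot: [-0.001, 0.777, 0.629, -0.001]
force: [-4.5, 1.7, -3.6]
gripper_width: 0.0229
```

Request:
carry_out:
  motion:
    - [1,[1,-0.2,0.4],0]
    - [1,[2,-0.4,0.9],0]

```text
time: 21.73
eef_pos: [0.4649, 0.2319, 0.0799]
ee_rot: [-0.002, 0.777, 0.629, -0.003]
force: [-8.7, 2.8, -4.9]
gripper_width: 0.0229
```

Request:
carry_out:
  motion:
    - [1,[1,-0.2,0.2],0]
    - [1,[2,-0.4,0.4],0]
    - [1,[3,-0.6,0.6],0]

```text
time: 21.98
eef_pos: [0.4661, 0.2315, 0.08]
ee_rot: [-0.003, 0.777, 0.63, -0.004]
force: [-11.3, 1.6, -1.9]
gripper_width: 0.023
```

Request:
carry_out:
  motion:
    - [1,[1,-0.2,0.2],0]
    - [1,[2,-0.4,0.4],0]
    - [1,[3,-0.6,0.6],0]

```text
time: 22.23
eef_pos: [0.4675, 0.231, 0.0802]
ee_rot: [-0.004, 0.776, 0.63, -0.006]
force: [-14.3, 2.4, -0.8]
gripper_width: 0.0228
```

Request:
carry_out:
  motion:
    - [1,[1,-0.2,0.3],0]
    - [1,[1.5,-0.3,0.5],0]

```text
time: 22.4
eef_pos: [0.4681, 0.2308, 0.0803]
ee_rot: [-0.004, 0.776, 0.63, -0.006]
force: [-15.0, 2.4, -1.9]
gripper_width: 0.0232
```

Request:
carry_out:
  motion:
    - [1,[-8,1.7,0],0]
    - [1,[-14.5,3.1,0],0]
    - [1,[-14.5,3.1,20],0]
    - [1,[-14.5,3.1,46],0]
    - [1,[-11,16,48],0]
    - [1,[-4,51,48],0]
    - [1,[3.5,87,48],0]
    - [1,[11,122,48],0]
    - [1,[15,140,48],0]
    - [1,[15.9,145.9,46],0]
    - [1,[15.9,145.9,38],0]
    - [1,[15.9,145.9,16],0]
    - [1,[15.9,145.9,0],0]
    - [1,[15.9,145.9,-4],0]
    - [1,[15.9,145.9,-4],0]
    - [1,[16.9,145.7,-4],0]
    - [1,[17.9,145.5,-4],0]
    - [1,[18.6,145.4,-4],0]
    - [1,[19.3,145.2,-4],0]

```text
time: 23.98
eef_pos: [0.4956, 0.3752, 0.0798]
ee_rot: [-0.0, 0.777, 0.629, 0.001]
force: [0.8, -0.4, -3.8]
gripper_width: 0.0227
```

Request:
carry_out:
  motion:
    - [1,[1,-0.2,0.2],0]

```text
time: 24.07
eef_pos: [0.4962, 0.3749, 0.0796]
ee_rot: [-0.0, 0.777, 0.629, 0.001]
force: [-0.3, 0.3, -4.2]
gripper_width: 0.023
```

Request:
carry_out:
  motion:
    - [1,[1,-0.2,0.4],0]
    - [1,[2,-0.4,0.8],0]

```text
time: 24.23
eef_pos: [0.4973, 0.3746, 0.0798]
ee_rot: [-0.0, 0.777, 0.629, -0.0]
force: [-2.5, -0.3, -2.6]
gripper_width: 0.0229
```

Request:
carry_out:
  motion:
    - [1,[1,-0.2,0.4],0]
    - [1,[2,-0.4,0.9],0]

```text
time: 24.4
eef_pos: [0.4975, 0.3745, 0.08]
ee_rot: [-0.001, 0.777, 0.63, -0.002]
force: [-6.0, 1.1, -3.8]
gripper_width: 0.0228
```

Request:
carry_out:
  motion:
    - [1,[1,-0.2,0.3],0]
    - [1,[2,-0.4,0.6],0]

```text
time: 24.57
eef_pos: [0.4979, 0.3744, 0.0801]
ee_rot: [-0.002, 0.777, 0.63, -0.003]
force: [-9.2, 0.7, -2.1]
gripper_width: 0.0232
```

Request:
carry_out:
  motion:
    - [1,[1,-0.2,0.1],0]
    - [1,[2,-0.4,0.3],0]
    - [1,[3,-0.6,0.4],0]

```text
time: 24.82
eef_pos: [0.4996, 0.3742, 0.0802]
ee_rot: [-0.003, 0.776, 0.63, -0.004]
force: [-10.3, 1.9, -1.1]
gripper_width: 0.0231
```

Request:
carry_out:
  motion:
    - [1,[1,-0.2,0.1],0]
    - [1,[2,-0.4,0.3],0]
    - [1,[2.5,-0.5,0.4],0]

```text
time: 25.07
eef_pos: [0.5007, 0.3741, 0.0804]
ee_rot: [-0.003, 0.777, 0.63, -0.005]
force: [-13.5, 1.5, 0.2]
gripper_width: 0.023
```

Request:
carry_out:
  motion:
    - [1,[-10,2.1,0],0]
    - [1,[-19.5,4.2,0],0]
    - [1,[-19.5,4.2,20],0]
    - [1,[-25,4.2,50],0]
    - [1,[-40,0,55],0]
    - [1,[-60,-15,55],0]
    - [1,[-65,-45,55],0]
    - [1,[-65,-80,55],0]
    - [1,[-65,-115,55],0]
    - [1,[-65,-150,55],0]
    - [1,[-65,-185,55],0]
    - [1,[-65,-215,55],0]
    - [1,[-65,-230,55],0]
    - [1,[-65,-230,55],0]
    - [1,[-65,-230,55],0]

```text
time: 26.32
eef_pos: [0.4429, 0.1416, 0.1376]
ee_rot: [0.0, 0.778, 0.628, 0.001]
force: [-0.7, 0.3, -3.5]
gripper_width: 0.0232
```

Run:
```python
from h import *
s=robot.sense(); print({k:np.round(s[k],4).tolist() for k in ["eef_pos","ee_rot","force","torque","time"]})
for n in ["scene","top"]:
    im=robot.capture(n).copy(); cv2.imwrite(f"pics/{n}7f.png",im[:,:,::-1])
    a=im[215:315,210:370] if n=="scene" else im[190:280,235:375]
    cv2.imwrite(f"pics/{n}7.png",cv2.resize(a,None,fx=5,fy=5,interpolation=cv2.INTER_CUBIC)[:,:,::-1])
```

```text
{'eef_pos': [0.4429, 0.1416, 0.1376], 'ee_rot': [0.0002, 0.7782, 0.628, 0.0013], 'force': [-0.689, 0.2867, -3.4963], 'torque': [0.0808, 0.005, -0.0657], 'time': 26.3167}
```

View pics/scene7.png

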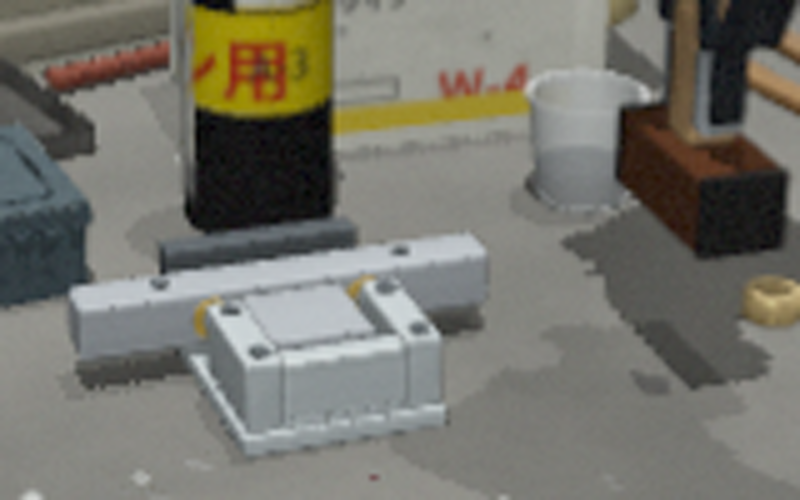

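View pics/top7.png

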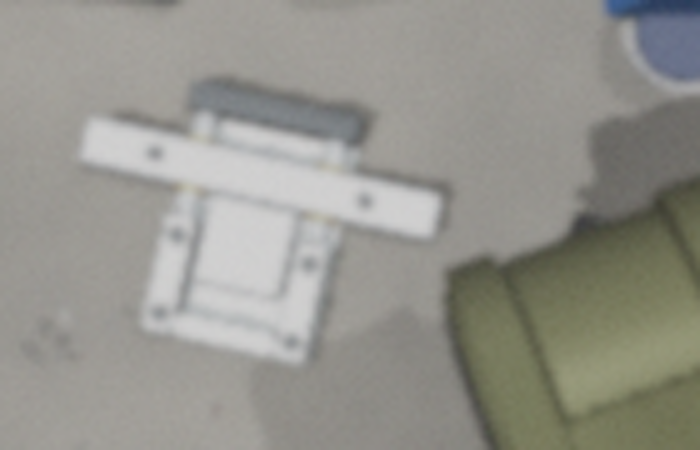

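Run:
```python
from h import *
A=cv2.imread("pics/top0.png",0).astype(np.float32);B=cv2.imread("pics/top7f.png",0).astype(np.float32)
def edge(I,ys,front=True):
    out=[]
    for y in ys:
        # sample brightness along ex at z=.04
        xs=np.arange(-25,60,.25)
        w=np.array([np.r_[M0+ex*x/1e3+ey*y/1e3,.040] for x in xs]); p=proj("top",w)
        v=cv2.remap(I,p[:,1].astype(np.float32)[None],p[:,0].astype(np.float32)[None],cv2.INTER_LINEAR)[0]
        v=cv2.GaussianBlur(v[None],(0,0),3)[0]
        m=(v.max()+np.median(np.r_[v[:30]]))/2
        i=np.where(v>m)[0]; out.append((xs[i[0]],xs[i[-1]]))
    return np.round(np.median(out,0),2)
for nm,I in(("start",A),("now",B)):
    print(nm,"L",edge(I,range(52,88,3)),"R",edge(I,range(-86,-60,3)))
def rail(I):
    return edge
def hole(I,r,c):
    W=I[r-4:r+5,c-4:c+5]; w=np.clip(np.percentile(W,60)-W-8,0,None); yy,xx=np.mgrid[-4:5,-4:5]
    return [r+(w*yy).sum()/w.sum(),c+(w*xx).sum()/w.sum()]
for nm,I,h in(("start",A,[(225,264),(235,306)]),("now",B,[(220,265),(230,308)])):
    print(nm,[mf(atz("top",hole(I,*q),.04)) for q in h])
```

```text
start L [ 1.25 21.88] R [ 0.5 21. ]
now L [14.25 35.  ] R [13.  33.5]
start [array([15.1, 55.2]), array([  7.5, -52. ])]
now [array([27.7, 55.3]), array([ 23.1, -53.8])]
```

Request:
carry_out:
  motion:
    - [1,[0,-12,0],-0.02]
    - [1,[0,-40,0],-0.05]
    - [1,[0,-75,0],-0.08]
    - [1,[2,-110,0],-0.11]
    - [1,[4,-145,0],-0.141]
    - [1,[6,-175,0],-0.141]
    - [1,[8,-192,0],-0.141]
    - [1,[8.2,-197.2,-10],-0.141]
    - [1,[8.2,-197.2,-30],-0.141]
    - [1,[8.2,-197.2,-45],-0.141]
    - [1,[8.2,-197.2,-50],-0.141]
    - [1,[8.2,-197.2,-50],-0.141]
    - [1,[8.2,-197.2,-50],-0.141]
    - [1,[8.2,-197.2,-50],-0.141]

```text
time: 27.58
eef_pos: [0.4513, -0.0543, 0.0876]
ee_rot: [0.0, 0.819, 0.573, 0.001]
force: [0.7, 0.5, -3.6]
gripper_width: 0.0229
```

Run:
```python
from h import *
s=robot.sense(); print({k:np.round(s[k],4).tolist() for k in ["eef_pos","ee_rot","force","torque","time"]})
for n in ["scene","top"]:
    im=robot.capture(n).copy(); a=im[180:300,340:500] if n=="scene" else im[200:320,350:510]
    cv2.imwrite(f"pics/{n}8.png",cv2.resize(a,None,fx=5,fy=5,interpolation=cv2.INTER_CUBIC)[:,:,::-1])
```

```text
{'eef_pos': [0.4513, -0.0543, 0.0876], 'ee_rot': [0.0004, 0.8194, 0.5732, 0.0006], 'force': [0.6544, 0.5151, -3.5947], 'torque': [0.0252, -0.0134, 0.0102], 'time': 27.5833}
```

View pics/scene8.png

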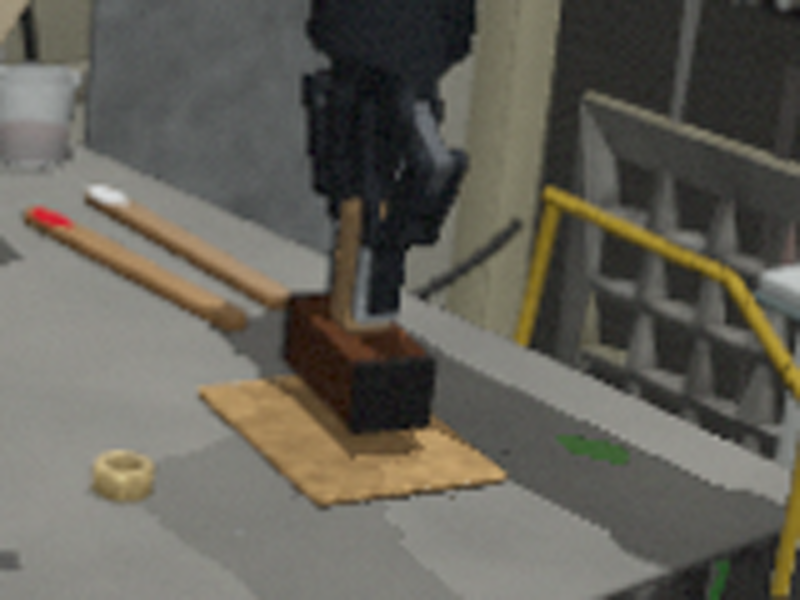

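View pics/top8.png

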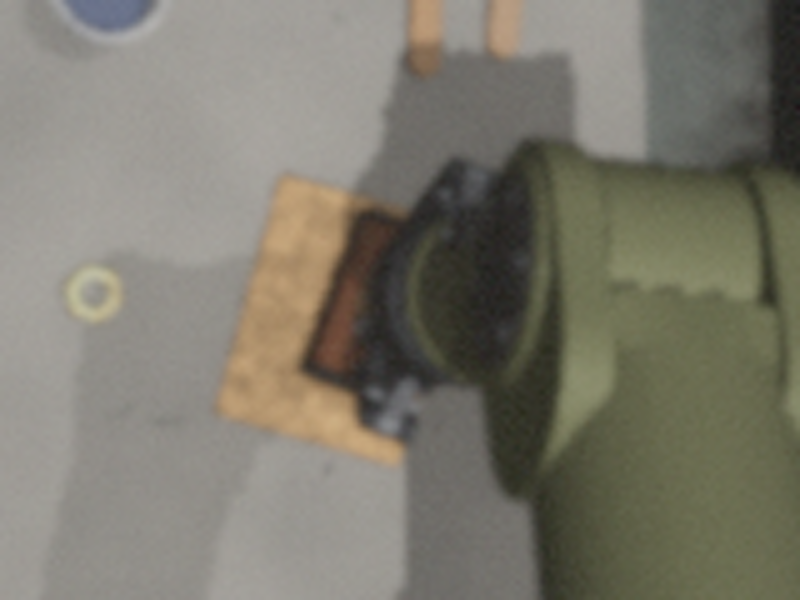

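Request:
carry_out:
  motion:
    - [1,[1,4,-3],0]
    - [1,[1,4,-7],0]
    - [1,[1,4,-10],0]
    - [1,[1,4,-11],0]
    - [1,[1,4,-11.5],0]

```text
time: 28.1
eef_pos: [0.4511, -0.0509, 0.075]
ee_rot: [-0.0, 0.82, 0.573, -0.0]
force: [-0.0, -0.2, -4.2]
gripper_width: 0.0231
```

Request:
carry_out:
  motion:
    - [1,[0,0,-0.8],0]
    - [1,[0,0,-1.5],0]

```text
time: 28.27
eef_pos: [0.4514, -0.0509, 0.0747]
ee_rot: [-0.0, 0.82, 0.573, -0.0]
force: [-6.7, 0.1, 13.8]
gripper_width: 0.0233
```

Request:
carry_out:
  motion:
    - [1,[0,0,-0.7],0]
    - [1,[0,0,-0.7],0]

```text
time: 28.43
eef_pos: [0.4514, -0.0509, 0.0747]
ee_rot: [-0.001, 0.82, 0.573, -0.0]
force: [-7.7, -0.3, 13.3]
gripper_width: 0.0228
```

Request:
carry_out:
  motion:
    - [1,[0,0,1.2],0]
    - [1,[0,0,1.2],0]

```text
time: 28.6
eef_pos: [0.452, -0.0509, 0.0748]
ee_rot: [0.0, 0.82, 0.573, 0.001]
force: [0.5, -0.6, 0.3]
gripper_width: 0.023
```

Request:
carry_out:
  motion:
    - [0.6,[0,0,0],0]
    - [0.3,[0,0,0],0]
    - [0,[0,0,0],0]
    - [0,[0,0,0],0]
    - [0,[0,0,0],0]
    - [0,[0,0,0],0]
    - [0,[0,0,0],0]
    - [0,[0,0,0],0]

```text
time: 29.27
eef_pos: [0.4515, -0.0508, 0.0745]
ee_rot: [0.0, 0.82, 0.573, 0.0]
force: [-0.4, 0.4, -0.4]
gripper_width: 0.0854
```

Run:
```python
from h import *
s=robot.sense(); print({k:np.round(s[k],4).tolist() for k in ["eef_pos","force","torque","time","gripper_width"]})
for n in ["scene"]:
    im=robot.capture(n).copy(); a=im[180:300,340:500] if n=="scene" else im[200:320,350:510]
    cv2.imwrite(f"pics/{n}9.png",cv2.resize(a,None,fx=5,fy=5,interpolation=cv2.INTER_CUBIC)[:,:,::-1])
```

```text
{'eef_pos': [0.4515, -0.0508, 0.0745], 'force': [-0.4414, 0.3577, -0.3616], 'torque': [-0.0232, -0.0401, -0.01], 'time': 29.2667, 'gripper_width': 0.0854}
```

View pics/scene9.png

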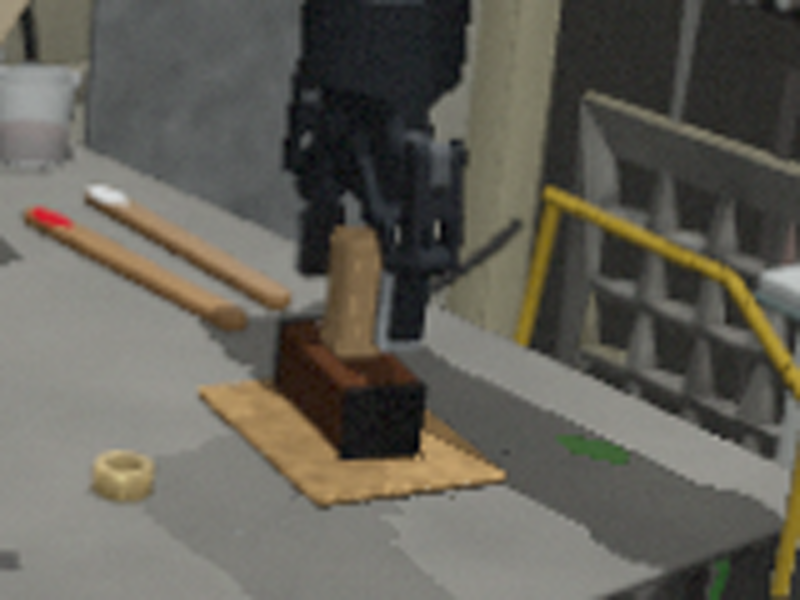

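Request:
carry_out:
  motion:
    - [0,[0,0,12],0]
    - [0,[0,0,40],0]
    - [0,[0,0,75],0]
    - [0,[-5,10,95],0]
    - [0,[-10,40,100],0]
    - [0,[-10,80,100],0]
    - [0,[-10,120,100],0]
    - [0,[-10,155,100],0]
    - [0,[-10,180,100],0]
    - [0,[-10,190,100],0]
    - [0,[-10,190,100],0]
    - [0,[-10,190,100],0]

```text
time: 30.32
eef_pos: [0.4415, 0.1382, 0.1742]
ee_rot: [0.0, 0.82, 0.573, -0.001]
force: [-0.3, -0.6, 0.3]
gripper_width: 0.0858
```

Run:
```python
from h import *
s=robot.sense(); print({k:np.round(s[k],4).tolist() for k in ["eef_pos","force","time","qvel"]})
for n in ["scene","top"]:
    im=robot.capture(n).copy(); cv2.imwrite(f"pics/{n}10.png",im[:,:,::-1])
```

```text
{'eef_pos': [0.4415, 0.1382, 0.1742], 'force': [-0.3461, -0.5665, 0.273], 'time': 30.3167, 'qvel': [0.0196, -0.0121, 0.0289, 0.0089, 0.0067, -0.0001, 0.0001]}
```

View pics/scene10.png

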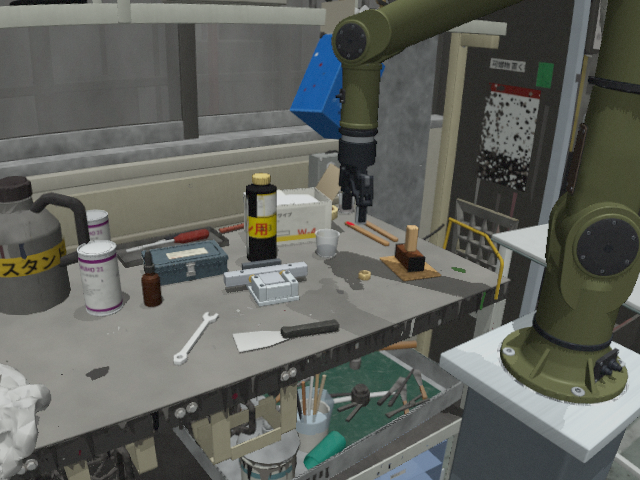

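View pics/top10.png

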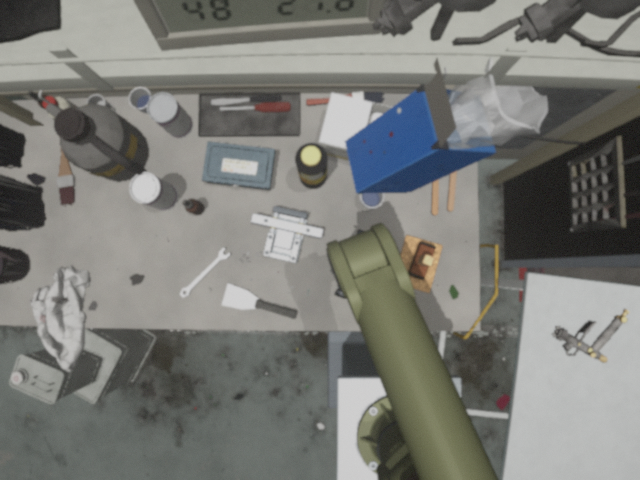

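The mallet stands upright within the pad (scene about row 245, column 412). The core is out towards the rail (scene about row 275, column 265). The spanner, cup, nut, bottle and scraper are where they were, and the arm is clear, so I am handing in.

```bash
python3 -c "
from plant import robot
print(robot.sign_off())"
```

```text
the job is handed in; nothing more can be done
None
```

The core is out by more than the 10 mm asked and the mallet is back upright on its cork pad, but one push may have gone slightly over the 20 N limit.

- **How far out:** I pushed the two ears by turns with the mallet head, six gentle presses in all. From its starting position the left ear moved about 13 mm and the right about 12.5 mm, measured by the core's edges in the overhead picture. The contact positions of the arm gave 13.4 mm and 12 mm. A cruder check on the core's two holes in the same picture gave about 12.6 and 15.6 mm; it disagrees on the right ear but is also above 10 mm.
- **Force:** The readings along the push mostly ended at 13.5 to 17 N, with a highest of 18.2 N. At that reading, in the second push on the right ear, the vertical friction was also about 10 N. Added together, the total there was about 20 to 21 N, so it is borderline. The later pushes stayed at about 15 N or less.
- **Mallet and surroundings:** In the last pictures the mallet stands on its pad, a few millimetres nearer the pad's middle than before. The spanner, cup, nut, bottle and scraper look unmoved. The gripper is open, clear of everything and reads no contact force.
- **Time:** The job took about 30 s of the 72 s allowed.

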